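Gauge a roller sleeve on the step gauge and set the tally

ROBOT

A 6-joint arm with a two-finger parallel gripper is mounted at the origin on the work surface. World frame = base frame: x ahead of the robot, y to its left, z up, the work surface at z = 0. Lengths are in m, angles in rad, forces in N, time in s.
With the tool pointing down it reaches from about 0.225 to 0.875 m from the base axis. Payload 3.4 kg.
Tool frame: the origin (TCP) lies at the very end of the fingers, on their centre line; the grasp point (between the pads) lies 19 mm behind it (manip.hold_point_z is the distance from the TCP to the grasp point, in m); z points along the fingers, x is the direction in which the jaws open and shut, and the axes are right-handed (so a half turn about z gives the same grasp; the last joint's range is limited). The gripper opens to 85 mm and grips with 20 to 120 N. Pads are 22 mm wide; open, the fingers measure 114 mm over their backs; the gripper's body (76 mm by 85 mm) begins 54 mm behind the grasp point. The pads swing forward as they close: fully open they stand 13 mm farther back than shut.
Start: joints at [-1.447, 0.276, 1.505, -0, 1.361, -0.121], TCP at [0.139, -0.558, 0.231] pointing down, gripper open.
Joint ranges: [-2.89, 2.89], [-0.75, 2.08], [0.22, 2.7], [-1.18, 4.32], [0.11, 2.71], [-2.7, 2.7]. Speed limits (rad/s): [2.57, 2.57, 3.14, 3.14, 3.14, 3.14].

INTERFACE

Orientations are given as a unit quaternion [w, x, y, z].
In Python, from rig import manip gives the robot as it stands.
- The arm moves only by the tool apply_moves, never from a script. Its argument "commands" is one flat list of numbers, 6 for each row, row after row: the shift along the tool's x, y, z normalised to -1 to 1, where 1 is 0.03 m, then the turn, a rotation vector about the tool's x, y, z normalised to -1 to 1, where 1 is 0.15 rad. A call has 1 to 20 rows; each row shifts and turns the commanded pose from where the row before left it, along the tool's axes as they then stand; what a row does not reach is not made up. A row lasts 1/10 s, in which the tool goes at most 50 mm and 8.59 degrees, less where a joint would pass 70% of its speed; a pose out of reach is approached as far as the arm can. A call with a number of a shift or a turn outside -1 to 1 is refused whole. A call with a gripper value outside its range is refused whole. "jaw" is the opening, from -1 (shut) to 1 (fully open), set as the call begins (left out, the last holds). The fingers move at their own pace and stop on an object; "newtons" is the grip in N (left out, the last holds). Time passes only in rows, so rows that do not move let the fingers close. It gives the time, the measured TCP pose, the force and the opening at its end, in the units of the state.
- manip.get_state(): the state, without advancing time (a new reading comes with each control period).
- manip.get_image(name): name is "scene" or "top" or "wrist"; returns a dict with "frame" (480x640x3 uint8, red, green, blue), "fx", "fy", "cx", "cy" (pixels), "extrinsics" (4x4, takes a point from camera to world coordinates); the wrist camera has in their place "mount" (4x4, takes a point from camera to tool coordinates, whose origin is the TCP and whose axes are the tool frame's). Camera axes: x right, y up, looking along -z (the intrinsics and any distortion apply to the point x, -y, -z); pixel columns grow to the right and rows downward; lengths in m; the calibration is good to about 2 mm. A picture is of the moment at which its call begins: read the wrist's pose just before it. There is no depth.
- manip.sign_off(): hands the job in, once; it reports no verdict.
The state is a dict: "clock": time; "qpos": joint angles; "qd": joint speeds; "effort": joint torques, N m; "position": TCP position; "ee_rot": TCP orientation; "contact_force": force on the tool from outside, world axes, zero at the start; "moment": the same for the moment, N m; "width": finger opening in m.
Only numpy, scipy, OpenCV 4.12 (cv2) and the standard library are available. Lean on these libraries where they do the work, as an engineer would, in place of code of your own. Each camera call takes 0.05 s, during which the arm holds its last target. There are 200 camera calls.

TASK

Take the steel sleeve that lies alone on the brown board, slide it down over the tapered step gauge until it stops, and press it home gently so that the gauge's sprung foot gives a few millimetres without bottoming. Then read which marked step it stopped on (one, two or three lines), leave the sleeve there, and set the tally slider to the mark with that many dots. Leave the other two sleeves in their tray and don't disturb the things around.

Things in the scene. Friction and masses are not known exactly. Their poses are not given: they have to be found in the camera images.
- ring_p_mid (a point): one of three steel sleeves (short rings), alike outside: 44 mm outer diameter, 20 mm high, about 0.13 kg, standing flat, bore upright. One has an 18.5 mm bore, one 24.5 mm, one 30.5 mm; which is which is not told. One lies alone on the brown board, two in the grey tray. This point is its centre, half-way up, on its axis (z up along the bore)
- ring_q_mid (a point): one of three steel sleeves (short rings), alike outside: 44 mm outer diameter, 20 mm high, about 0.13 kg, standing flat, bore upright. One has an 18.5 mm bore, one 24.5 mm, one 30.5 mm; which is which is not told. One lies alone on the brown board, two in the grey tray. This point is its centre, half-way up, on its axis (z up along the bore)
- ring_r_mid (a point): one of three steel sleeves (short rings), alike outside: 44 mm outer diameter, 20 mm high, about 0.13 kg, standing flat, bore upright. One has an 18.5 mm bore, one 24.5 mm, one 30.5 mm; which is which is not told. One lies alone on the brown board, two in the grey tray. This point is its centre, half-way up, on its axis (z up along the bore)
- ring_p: the same sleeve as ring_p_mid; origin at the centre of its underside, 10 mm below that point
- ring_q: the same sleeve as ring_q_mid; origin at the centre of its underside, 10 mm below that point
- ring_r: the same sleeve as ring_r_mid; origin at the centre of its underside, 10 mm below that point
- board_top (a point): centre of the top face of a flat brown wooden board, 160 mm (x) by 200 mm (y), 12 mm thick, fixed, turned by its yaw; the sleeve to be gauged stands on it within 40 mm of this point
- tray_floor (a point): centre of the floor of the shallow grey tray with the two other sleeves: floor 120 mm (x) by 220 mm (y), 12 mm above the table, rim 12 mm above the floor
- mandrel: the upright aluminium step gauge, thicker downwards, on a fixed dark base. Origin on its axis, 20 mm above the table when unloaded; z up. It stands on a spring: pressed down it starts to sink at about 3 N, then about 1 mm per newton more; it bottoms at 12 mm (about 15 N) and comes back up when let go
- mandrel_tip (a point): top of the gauge, on its axis, 89 mm above its origin (109 mm above the table). The tip is 8 mm across and widens to 16 mm within 8 mm; this neck runs down to the shoulder of step one
- step_one (a point): point on the gauge's axis at step one, where the lower edge of a sleeve whose bore is 18.5 mm stops (the sleeve's centre is then 10 mm higher). The step is a conical shoulder, 16 mm across at 73 mm above the gauge's origin and 22 mm across at 68 mm, straight below and above; one black line round it just below. It moves with the gauge
- step_two (a point): point on the gauge's axis at step two, where the lower edge of a sleeve whose bore is 24.5 mm stops (the sleeve's centre is then 10 mm higher). The step is a conical shoulder, 22 mm across at 59 mm above the gauge's origin and 28 mm across at 54 mm, straight below and above; two black lines round it just below. It moves with the gauge
- step_three (a point): point on the gauge's axis at step three, where the lower edge of a sleeve whose bore is 30.5 mm stops (the sleeve's centre is then 10 mm higher). The step is a conical shoulder, 28 mm across at 45 mm above the gauge's origin and 34 mm across at 40 mm, straight below and above; three black lines round it just below. It moves with the gauge
- collar_top (a point): top centre of the round steel collar (50 mm across) that the gauge sinks into, 35 mm above the table; it stands on a dark square base plate, 110 mm wide and 15 mm thick, fixed to the table
- tally_grip (a point): grip of the tally slider, an upright black block 14 mm (x) by 16 mm (y), 38 mm high, standing on a white fixed rail (66 mm by 220 mm, top 20 mm above the table); this point is 24 mm above the block's foot, 14 mm below its top. It slides along its own y axis with about 1.5 N of friction and stays where it is left
- tally (a joint): position of the tally slider along its rail, in m, growing towards the slider's own +y: starts near 0, runs to 0.14. The mark with one dot is at 0.04, two dots at 0.08, three dots at 0.12. Marks are black lines with dots on the rail beside the slider, on its -x side
- wrench: steel wrench, 170 mm, lying; a bystander
- grease_jar: small jar, 60 mm across and 60 mm high; a bystander
- roller: white upright plastic roller, 40 mm across, 50 mm high; a bystander
- small_cheese: small cheese wheel, 110 mm across, 50 mm high; a bystander
- brush: brush, 180 mm, lying; a bystander
- screwdriver: screwdriver, 180 mm, lying; a bystander
Not all that is in view belongs to the job. Leave any blue look-alike of the ring_p alone.

How it is judged:
On the way, in this order (a step that is already met when the one before it is completed fails the run):
1. the sleeve from the board is pressed home on its step with at least 4 N, the other two in their tray (((z of ring_p_mid in the frame of mandrel between 0.06442 and 0.06992 m and x of ring_p_mid in the frame of mandrel between -0.003 and 0.003 m and y of ring_p_mid in the frame of mandrel between -0.003 and 0.003 m and angle between ring_p_mid's own z axis and vertical below 0.12 rad and x of ring_q_mid in the frame of tray_floor between -0.06 and 0.06 m and y of ring_q_mid in the frame of tray_floor between -0.11 and 0.11 m and z of ring_q_mid in the frame of tray_floor between 0.005 and 0.02 m and x of ring_r_mid in the frame of tray_floor between -0.06 and 0.06 m and y of ring_r_mid in the frame of tray_floor between -0.11 and 0.11 m and z of ring_r_mid in the frame of tray_floor between 0.005 and 0.02 m and contact force between ring_p and mandrel above 4 N) or (z of ring_q_mid in the frame of mandrel between 0.07842 and 0.08392 m and x of ring_q_mid in the frame of mandrel between -0.003 and 0.003 m and y of ring_q_mid in the frame of mandrel between -0.003 and 0.003 m and angle between ring_q_mid's own z axis and vertical below 0.12 rad and x of ring_p_mid in the frame of tray_floor between -0.06 and 0.06 m and y of ring_p_mid in the frame of tray_floor between -0.11 and 0.11 m and z of ring_p_mid in the frame of tray_floor between 0.005 and 0.02 m and x of ring_r_mid in the frame of tray_floor between -0.06 and 0.06 m and y of ring_r_mid in the frame of tray_floor between -0.11 and 0.11 m and z of ring_r_mid in the frame of tray_floor between 0.005 and 0.02 m and contact force between ring_q and mandrel above 4 N) or (z of ring_r_mid in the frame of mandrel between 0.05042 and 0.05592 m and x of ring_r_mid in the frame of mandrel between -0.003 and 0.003 m and y of ring_r_mid in the frame of mandrel between -0.003 and 0.003 m and angle between ring_r_mid's own z axis and vertical below 0.12 rad and x of ring_p_mid in the frame of tray_floor between -0.06 and 0.06 m and y of ring_p_mid in the frame of tray_floor between -0.11 and 0.11 m and z of ring_p_mid in the frame of tray_floor between 0.005 and 0.02 m and x of ring_q_mid in the frame of tray_floor between -0.06 and 0.06 m and y of ring_q_mid in the frame of tray_floor between -0.11 and 0.11 m and z of ring_q_mid in the frame of tray_floor between 0.005 and 0.02 m and contact force between ring_r and mandrel above 4 N))), for 0.2 s.
2. the tally stands at the mark of that step, the sleeve still on its step (((z of ring_p_mid in the frame of mandrel between 0.06442 and 0.06992 m and x of ring_p_mid in the frame of mandrel between -0.003 and 0.003 m and y of ring_p_mid in the frame of mandrel between -0.003 and 0.003 m and angle between ring_p_mid's own z axis and vertical below 0.12 rad and value of joint tally between 0.072 and 0.088 m) or (z of ring_q_mid in the frame of mandrel between 0.07842 and 0.08392 m and x of ring_q_mid in the frame of mandrel between -0.003 and 0.003 m and y of ring_q_mid in the frame of mandrel between -0.003 and 0.003 m and angle between ring_q_mid's own z axis and vertical below 0.12 rad and value of joint tally between 0.032 and 0.048 m) or (z of ring_r_mid in the frame of mandrel between 0.05042 and 0.05592 m and x of ring_r_mid in the frame of mandrel between -0.003 and 0.003 m and y of ring_r_mid in the frame of mandrel between -0.003 and 0.003 m and angle between ring_r_mid's own z axis and vertical below 0.12 rad and value of joint tally between 0.112 and 0.128 m))), for 0.2 s.
At the end, for the whole second after the job is handed in: The sleeve from the board rests on the step of the gauge that fits its bore (height within about 2.5 mm of its stop, centred within 3 mm, level within 0.12 rad), the tally is within 8 mm of the mark with that step's number of dots, the other two sleeves lie in the tray, and all is at rest (((z of ring_p_mid in the frame of mandrel between 0.06442 and 0.06992 m and x of ring_p_mid in the frame of mandrel between -0.003 and 0.003 m and y of ring_p_mid in the frame of mandrel between -0.003 and 0.003 m and angle between ring_p_mid's own z axis and vertical below 0.12 rad and value of joint tally between 0.072 and 0.088 m and x of ring_q_mid in the frame of tray_floor between -0.06 and 0.06 m and y of ring_q_mid in the frame of tray_floor between -0.11 and 0.11 m and z of ring_q_mid in the frame of tray_floor between 0.005 and 0.02 m and x of ring_r_mid in the frame of tray_floor between -0.06 and 0.06 m and y of ring_r_mid in the frame of tray_floor between -0.11 and 0.11 m and z of ring_r_mid in the frame of tray_floor between 0.005 and 0.02 m and linear speed of ring_p below 0.01 m/s and velocity of joint tally between -0.01 and 0.01 m/s) or (z of ring_q_mid in the frame of mandrel between 0.07842 and 0.08392 m and x of ring_q_mid in the frame of mandrel between -0.003 and 0.003 m and y of ring_q_mid in the frame of mandrel between -0.003 and 0.003 m and angle between ring_q_mid's own z axis and vertical below 0.12 rad and value of joint tally between 0.032 and 0.048 m and x of ring_p_mid in the frame of tray_floor between -0.06 and 0.06 m and y of ring_p_mid in the frame of tray_floor between -0.11 and 0.11 m and z of ring_p_mid in the frame of tray_floor between 0.005 and 0.02 m and x of ring_r_mid in the frame of tray_floor between -0.06 and 0.06 m and y of ring_r_mid in the frame of tray_floor between -0.11 and 0.11 m and z of ring_r_mid in the frame of tray_floor between 0.005 and 0.02 m and linear speed of ring_q below 0.01 m/s and velocity of joint tally between -0.01 and 0.01 m/s) or (z of ring_r_mid in the frame of mandrel between 0.05042 and 0.05592 m and x of ring_r_mid in the frame of mandrel between -0.003 and 0.003 m and y of ring_r_mid in the frame of mandrel between -0.003 and 0.003 m and angle between ring_r_mid's own z axis and vertical below 0.12 rad and value of joint tally between 0.112 and 0.128 m and x of ring_p_mid in the frame of tray_floor between -0.06 and 0.06 m and y of ring_p_mid in the frame of tray_floor between -0.11 and 0.11 m and z of ring_p_mid in the frame of tray_floor between 0.005 and 0.02 m and x of ring_q_mid in the frame of tray_floor between -0.06 and 0.06 m and y of ring_q_mid in the frame of tray_floor between -0.11 and 0.11 m and z of ring_q_mid in the frame of tray_floor between 0.005 and 0.02 m and linear speed of ring_r below 0.01 m/s and velocity of joint tally between -0.01 and 0.01 m/s))); the robot touches nothing.
It fails at once if the gauge is pressed with more than 25 N (contact force between mandrel and anything else above 25 N).
It fails at once if the gauge's sprung foot is bottomed (sunk more than 11.5 mm) (height (world z) of mandrel below 0.0085 m).
It fails at once if a bystander is shifted by more than 30 mm (distance of any of wrench, grease_jar, roller, small_cheese, brush, screwdriver from where it was at the start of the episode above 0.03 m).
It also fails if it takes over 58 s, if anything falls off the work surface, if the arm or the gripper's body presses on something with over 40 N, if the wrist force passes 120 N, or if a joint passes its speed limit or range.

## Working session

There is one attempt and no reset: what is moved stays moved. The work goes in short steps, Python scripts to look and compute and a tool call to move; the robot and the scene stay as the last step left them, time stands still between calls to the robot, and variables do not carry over. Pictures are saved under pics/ and viewed, about 8 in all and at most 12, crops included, and the job is handed in when it is done.

Besides the shell and the picture viewer there is one more tool, called after ">>>" as name(argument=value, ...) on one line, values as JSON. apply_moves: Moves the arm, as the interface text tells. Scaled input: -1 to 1 covers 0.03 m each way for a shift and 0.15 rad each way for a turn. Its arguments: {"type":"object","properties":{"commands":{"type":"array"},"jaw":{"type":"number"},"newtons":{"type":"number"}},"required":["commands"]}

```bash
mkdir -p pics; ls
cat > h.py <<'E'
from rig import manip
import numpy as np, cv2
from scipy.spatial.transform import Rotation as R
def rot(q): return R.from_quat([q[1],q[2],q[3],q[0]]).as_matrix()
def grab(name,fn=None):
    s=manip.get_state(); d=manip.get_image(name)
    if name=='wrist':
        T=np.eye(4);T[:3,:3]=rot(s['ee_rot']);T[:3,3]=s['position'];d['E']=T@np.array(d['mount'])
    else: d['E']=np.array(d['extrinsics'])
    if fn: cv2.imwrite(fn,d['frame'][...,::-1])
    return d
def pt(d,u,v,z):
    E=d['E'];r=E[:3,:3]@np.array([(u-d['cx'])/d['fx'],-(v-d['cy'])/d['fy'],-1.]);o=E[:3,3]
    return o+r*(z-o[2])/r[2]
def proj(d,p):
    E=d['E'];c=E[:3,:3].T@(np.array(p)-E[:3,3]);return d['cx']+d['fx']*c[0]/-c[2], d['cy']-d['fy']*c[1]/-c[2]
E
python3 - <<'E'
from h import *
for n in ['top','scene','wrist']:
    d=grab(n,f'pics/{n}0.png');print(n,{k:v for k,v in d.items() if k!='frame'})
print(manip.get_state(),manip.hold_point_z)
E
```

```text
pics
top {'fx': 498.95609270880027, 'fy': 498.95609270880027, 'cx': 315.9031023156958, 'cy': 234.54914956116684, 'extrinsics': array([[ 9.55407111e-03,  9.89214653e-01, -1.46161181e-01,
         3.48399671e-01],
       [-9.99954079e-01,  9.56077430e-03, -6.56633705e-04,
        -1.35429412e-02],
       [ 7.47862378e-04,  1.46160743e-01,  9.89260571e-01,
         1.32379677e+00],
       [ 0.00000000e+00,  0.00000000e+00,  0.00000000e+00,
         1.00000000e+00]]), 'E': array([[ 9.55407111e-03,  9.89214653e-01, -1.46161181e-01,
         3.48399671e-01],
       [-9.99954079e-01,  9.56077430e-03, -6.56633705e-04,
        -1.35429412e-02],
       [ 7.47862378e-04,  1.46160743e-01,  9.89260571e-01,
         1.32379677e+00],
       [ 0.00000000e+00,  0.00000000e+00,  0.00000000e+00,
         1.00000000e+00]])}
scene {'fx': 527.633276150907, 'fy': 527.633276150907, 'cx': 319.39087691209244, 'cy': 244.0654202153681, 'extrinsics': array([[ 0.11660831, -0.81822673,  0.5629454 ,  1.22938085],
       [ 0.99309301,  0.1034734 , -0.05531299, -0.09079998],
       [-0.01299131,  0.5655071 ,  0.82464
[... 1021 characters left out ...]
      ,  1.        ]])}
{'clock': 0.15, 'qpos': array([-1.44700291e+00,  2.76474655e-01,  1.50583876e+00,  4.24883142e-05,
        1.36070973e+00, -1.21027909e-01]), 'qd': array([-0.00052535, -0.00024019, -0.00164226, -0.00079559,  0.00028434,
       -0.00062835]), 'effort': array([ 3.14148929e-03, -4.17142367e+01, -2.46031612e+01,  4.54631379e-05,
        7.61489791e-03, -1.86964394e-05]), 'position': array([ 0.13931546, -0.55746353,  0.23062563]), 'ee_rot': array([-5.19765744e-04,  7.88154085e-01, -6.15477560e-01, -4.91785735e-04]), 'contact_force': array([-0.00229855,  0.35290891, -0.53573063]), 'moment': array([ 0.03725541,  0.06403801, -0.00132164]), 'width': 0.08551802004818371} 0.0187
```

View pics/top0.png

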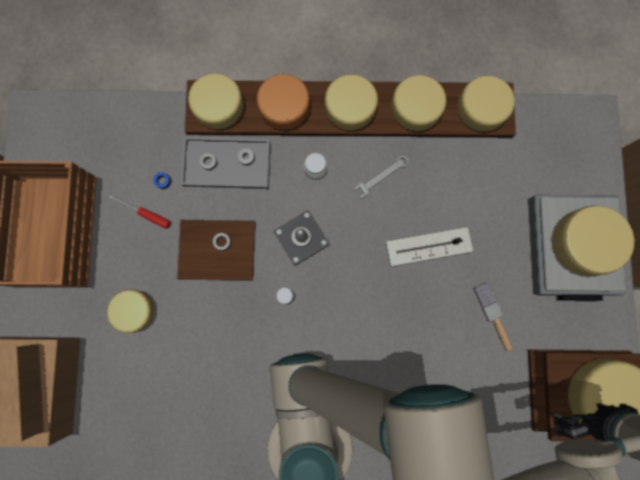

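View pics/scene0.png

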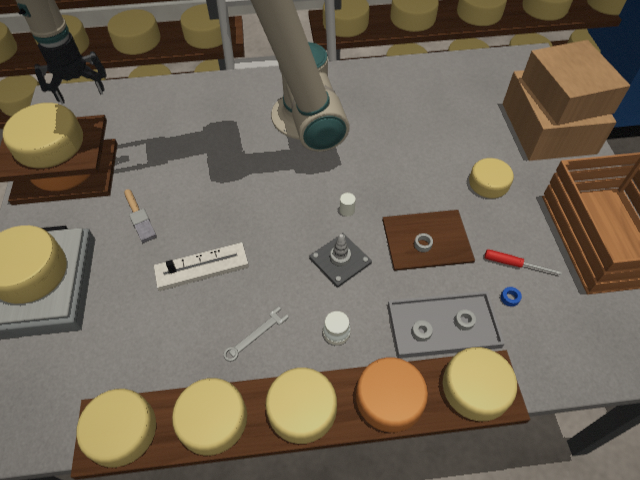

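The top view shows the board sleeve at (221,241), the gauge at about (302,235), and the tally grip at (457,240) with its marks to the left. The tray sleeves are at (208,160) and (246,156). The scene view agrees.

Run:
```python
from h import *
t=grab('top');s=grab('scene')
def tri(a,b):
    A=[];B=[]
    M=np.zeros((3,3));v=np.zeros(3);L=[]
    for d,(u,w) in((t,a),(s,b)):
        o=d['E'][:3,3];r=pt(d,u,w,0)-o;r/=np.linalg.norm(r);P=np.eye(3)-np.outer(r,r);M+=P;v+=P@o
    return np.linalg.solve(M,v)
print('sleeve',pt(t,221,241,.032),pt(s,424,241,.032))
print('tip',pt(t,302,235,.109),pt(s,341,235,.109)); 
print('grip top',pt(t,457,240,.058),pt(s,170,261,.058))
print('slot ends',pt(t,397,249,.02),pt(t,462,240,.02))
print('jar',pt(t,315,160,.06),'roller',pt(t,285,296,.05),'wrench',pt(t,383,176,0))
for n,(u,v) in dict(base=(302,235),sl=(221,241),tally=(430,246)).items():
    im=t['frame'][v-35:v+35,u-50:u+50]; 
    cv2.imwrite(f'pics/c_{n}.png',cv2.resize(im,None,fx=4,fy=4,interpolation=cv2.INTER_CUBIC)[...,::-1])
a=[cv2.imread(f'pics/c_{n}.png') for n in('base','sl','tally')]
u,v=341,245
b=cv2.resize(s['frame'][v-35:v+35,u-50:u+50],None,fx=4,fy=4,interpolation=cv2.INTER_CUBIC)[...,::-1]
cv2.imwrite('pics/m1.png',np.vstack([np.hstack(a[:2]),np.hstack([a[2],b])]))
```

```text
sleeve [0.51983439 0.23500258 0.032     ] [0.52610443 0.235676   0.032     ]
tip [0.5264313  0.02146283 0.109     ] [0.53675331 0.02753253 0.109     ]
grip top [ 0.5248009  -0.37414803  0.058     ] [ 0.5246278  -0.37431728  0.058     ]
slot ends [ 0.50467098 -0.2263588   0.02      ] [ 0.53022395 -0.39816454  0.02      ]
jar [ 0.73239243 -0.00845468  0.06      ] roller [0.37841886 0.0641157  0.05      ] wrench [ 0.70729734 -0.19425566  0.        ]
```

View pics/m1.png

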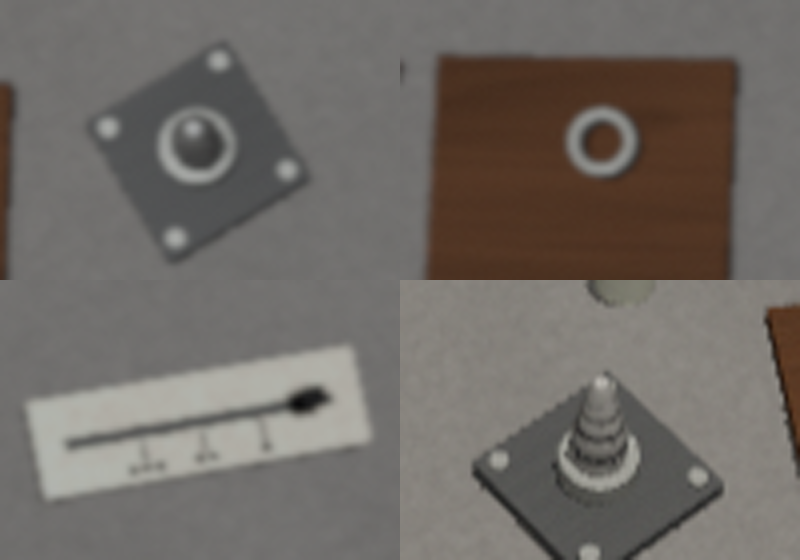

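The gauge, sleeve and rail estimates agree between the two views. I'll move over the board sleeve, lifting away from the start rack first.

>>> apply_moves(commands=[-0.97,-0.24,-0.33,0,0,0,-0.97,-0.24,-0.33,0,0,0,-0.97,-0.24,-0.33,0,0,0,-0.97,-0.24,-0.33,0,0,0,-0.97,-0.24,-0.33,0,0,0,-0.97,-0.24,-0.33,0,0,0,-0.97,-0.24,-0.33,0,0,0,-0.97,-0.24,-0.33,0,0,0,-0.97,-0.24,-0.33,0,0,0,-0.97,-0.24,-0.33,0,0,0])

```text
clock: 1.25
position: [0.1386, -0.2567, 0.3306]
ee_rot: [0.0, 0.788, -0.616, 0.0]
contact_force: [-0.1, 1.3, -0.1]
width: 0.0851
```

>>> apply_moves(commands=[-0.753,-0.963,0.255,0,0,0,-0.753,-0.963,0.255,0,0,0,-0.753,-0.963,0.255,0,0,0,-0.753,-0.963,0.255,0,0,0,-0.753,-0.963,0.255,0,0,0,-0.753,-0.963,0.255,0,0,0,-0.753,-0.963,0.255,0,0,0,-0.753,-0.963,0.255,0,0,0,-0.753,-0.963,0.255,0,0,0,-0.753,-0.963,0.255,0,0,0,-0.753,-0.963,0.255,0,0,0,-0.753,-0.963,0.255,0,0,0,-0.753,-0.963,0.255,0,0,0,-0.753,-0.963,0.255,0,0,0,-0.753,-0.963,0.255,0,0,0,-0.753,-0.963,0.255,0,0,0,-0.753,-0.963,0.255,0,0,0,0,0,0,0,0,0,0,0,0,0,0,0])

```text
clock: 3.15
position: [0.5217, 0.2337, 0.1993]
ee_rot: [0.001, 0.789, -0.615, -0.0]
contact_force: [-0.6, -0.5, -0.3]
width: 0.0853
```

Run:
```python
from h import *
d=grab('wrist','pics/w1.png')
s=manip.get_state();print(s['position'],s['qpos'],rot(s['ee_rot']).round(3),s['clock'],s['contact_force'])
print('predicted sleeve px',proj(d,[.523,.235,.032]))
```

```text
[0.52141337 0.23307977 0.19983939] [ 2.98913319e-01  2.90225166e-01  1.56419706e+00 -5.78282033e-04
  1.28893568e+00  1.62471349e+00] [[ 0.243 -0.97  -0.002]
 [-0.97  -0.243 -0.001]
 [ 0.001  0.002 -1.   ]] 3.2 [-0.39113625 -0.98596055 -0.18543943]
predicted sleeve px (np.float64(313.6903451609364), np.float64(216.86702958087875))
```

View pics/w1.png

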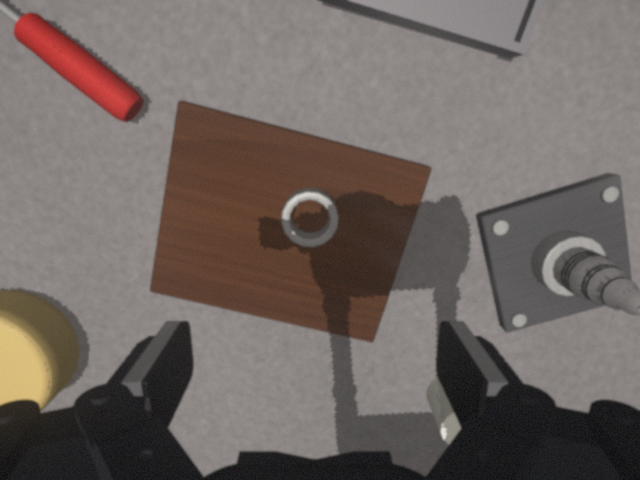

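The sleeve is centred at about (310,218), very near the prediction of (314,217). The gauge is at the right. Next I'll measure both precisely.

Run:
```python
from h import *
d=grab('wrist')
f=d['frame'];hsv=cv2.cvtColor(f,cv2.COLOR_RGB2HSV)
m=((hsv[...,1]<70)).astype(np.uint8)
c,h=cv2.findContours(m[150:290,250:370].copy(),cv2.RETR_CCOMP,cv2.CHAIN_APPROX_NONE)
for k in c:
    if len(k)>40: 
        e=cv2.fitEllipse(k);print(len(k),e[0][0]+250,e[0][1]+150,e[1],cv2.contourArea(k),pt(d,e[0][0]+250,e[0][1]+150,.032),pt(d,e[0][0]+250,e[0][1]+150,.022))
crop=f[160:280,250:370]
cv2.imwrite('pics/w1c.png',np.hstack([cv2.resize(crop,None,fx=5,fy=5,interpolation=cv2.INTER_CUBIC)[:600,:400,::-1],cv2.resize(f[220:320,530:640],None,fx=3.6,fy=5)[:600,:400,::-1]][:1]+[cv2.copyMakeBorder(cv2.resize(f[215:335,530:640],None,fx=3.63,fy=5),0,0,0,0,cv2.BORDER_CONSTANT)[:600,:400,::-1]]))
# px per mm at top
a=proj(d,[.523,.235,.032]);b=proj(d,[.523+.022*.243,.235-.022*.97,.032]);print('22mm px',b[0]-a[0])
```

```text
169 308.8667640686035 216.79300689697266 (57.46721649169922, 59.144405364990234) 2665.5 [0.52183168 0.23794459 0.032     ] [0.51949575 0.23749139 0.022     ]
96 308.87822341918945 215.39468383789062 (32.100276947021484, 36.56409454345703) 917.0 [0.52288272 0.23819447 0.032     ] [0.5205808  0.23774935 0.022     ]
22mm px 29.17895365332737
```

View pics/w1c.png

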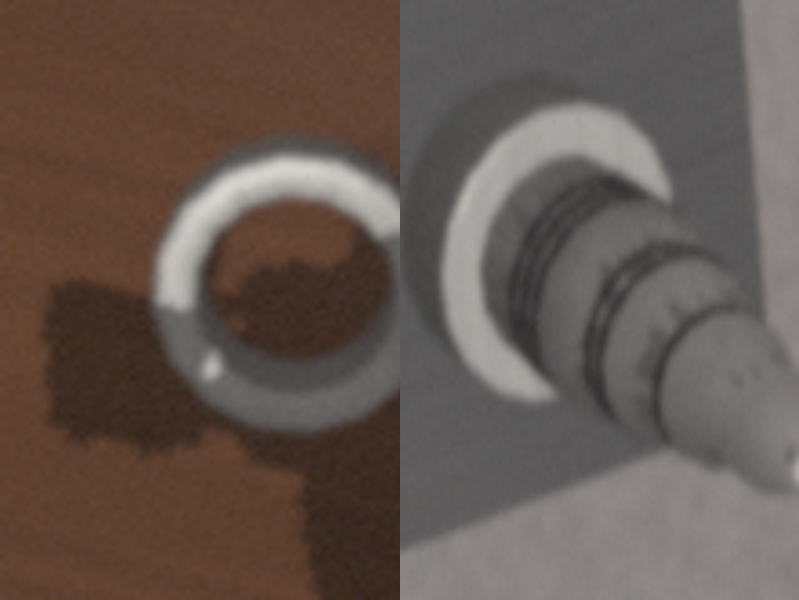

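The sleeve centre is about (0.522, 0.238), within 3 mm of the top-camera estimate, and the bore is clearly not 18.5 mm. I'll go down and grip.

>>> apply_moves(commands=[-0.14,-0.05,0.9,0,0,0,0,0,0.9,0,0,0,0,0,0.9,0,0,0,0,0,0.9,0,0,0,0,0,0.9,0,0,0,0,0,0.9,0,0,0,0,0,0.4,0,0,0,0,0,0.4,0,0,0,0,0,0,0,0,0])

```text
clock: 4.15
position: [0.5219, 0.2373, 0.0137]
ee_rot: [0.001, 0.788, -0.616, -0.0]
contact_force: [0.2, 0.1, 0.3]
width: 0.0856
```

>>> apply_moves(commands=[0,0,0,0,0,0,0,0,0,0,0,0,0,0,0,0,0,0,0,0,0,0,0,0,0,0,0,0,0,0,0,0,0,0,0,0,0,0,0,0,0,0,0,0,0,0,0,0], jaw=-1, newtons=30)

```text
clock: 4.95
position: [0.5233, 0.2381, 0.0155]
ee_rot: [-0.001, 0.788, -0.615, 0.001]
contact_force: [-1.0, -0.8, 6.6]
width: 0.0424
```

>>> apply_moves(commands=[0,0,-0.5,0,0,0,0,0,-0.9,0,0,0,0,0,-0.9,0,0,0,0,0,-0.9,0,0,0,0,0,-0.9,0,0,0,0,0,-0.9,0,0,0,0.74,0.14,0,0,0,0,0.74,0.14,0,0,0,0,0.74,0.14,0,0,0,0,0.74,0.14,0,0,0,0,0.74,0.14,0,0,0,0,0,0,0,0,0,0,0,0,0,0,0,0])

```text
clock: 6.25
position: [0.5288, 0.1251, 0.1641]
ee_rot: [-0.0, 0.788, -0.616, -0.0]
contact_force: [-0.3, 0.9, -1.8]
width: 0.0425
```

Run:
```python
from h import *
s=manip.get_state();d=grab('wrist','pics/w2.png')
print(s['position'],rot(s['ee_rot']).round(4),s['width'],s['contact_force'])
print('pred tip',proj(d,[.533,.026,.109]),'collar',proj(d,[.533,.026,.035]))
```

```text
[0.52884935 0.12511307 0.16411798] [[ 2.411e-01 -9.705e-01 -4.000e-04]
 [-9.705e-01 -2.411e-01  6.000e-04]
 [-7.000e-04  2.000e-04 -1.000e+00]] 0.04249168101222543 [-0.27250928  0.91760112 -1.84238692]
pred tip (np.float64(504.93849079304044), np.float64(308.69247070236275)) collar (np.float64(457.96238036717165), np.float64(261.0004895562011))
```

View pics/w2.png

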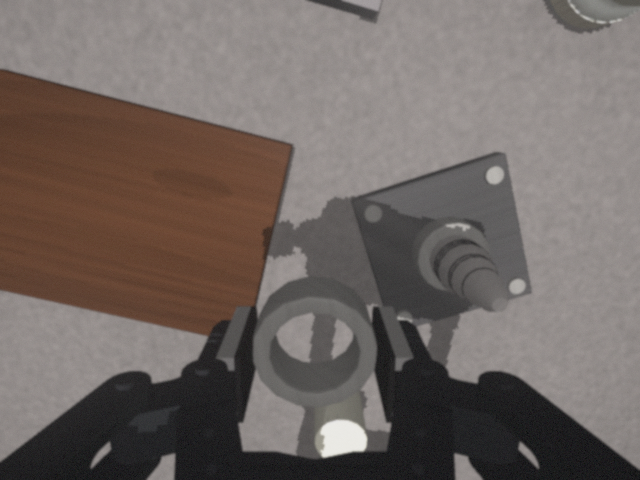

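The sleeve is held with its bore ellipse at about (315,345). The gauge tip is at about (495,302) and the collar at (456,255). I'll enlarge the picture to get both in the same camera frame.

Run:
```python
import cv2,numpy as np
f=cv2.imread('pics/w2.png')
a=cv2.resize(f[260:420,240:390],(400,427),interpolation=cv2.INTER_CUBIC)  # 2.667x
b=cv2.resize(f[200:330,400:522],(400,427),interpolation=cv2.INTER_CUBIC)  # 3.28x
im=np.hstack([a,b]);im=cv2.convertScaleAbs(im,alpha=1.5)
for k in range(0,800,50): cv2.line(im,(k,0),(k,5 if k%100 else 12),(0,255,255),1)
for k in range(0,427,50): cv2.line(im,(0,k),(5 if k%100 else 12,k),(0,255,255),1);cv2.line(im,(400,k),(408,k),(0,255,255),1)
cv2.imwrite('pics/w2c.png',im)
```

```text
(no output)
```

View pics/w2c.png

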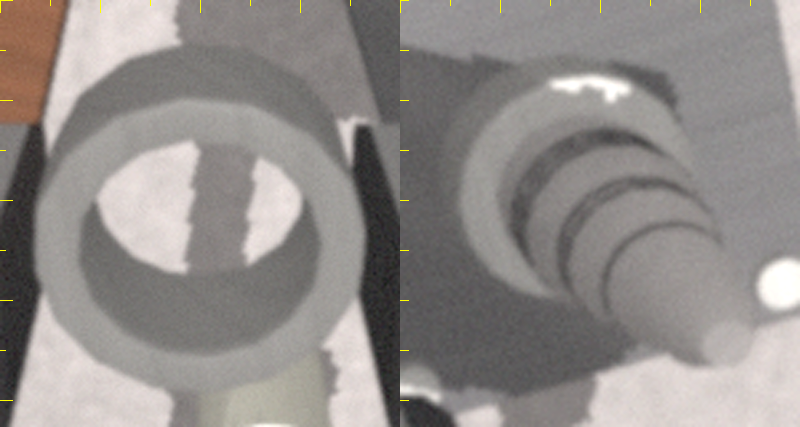

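Run:
```python
from h import *
d=grab('wrist');s=manip.get_state();p=np.array(s['position']);Rm=rot(s['ee_rot'])
tip=pt(d,500,304.1,.109);col=pt(d,454.6,257.8,.035)
zt=p[2]+.0165
X=lambda u,v:240+u/2.667
a=[pt(d,240+u/2.667,260+v/2.669,zt) for u,v in((200,98),(200,390),(36,235),(365,235),(200,141),(200,353),(79,245),(321,245))]
t=lambda w:(Rm.T@(w-p)).round(4)
for i in(0,2,4,6): print(t((a[i]+a[i+1])/2),np.linalg.norm(a[i]-a[i+1]).round(4))
print('tip',tip,'col',col,t(tip),t(col))
```

```text
[-0.0001  0.0022 -0.0165] 0.042
[-0.0001  0.     -0.0165] 0.0415
[-0.0001  0.0022 -0.0165] 0.0305
[-0.0001  0.0014 -0.0165] 0.0306
tip [0.5348917  0.02988914 0.109     ] col [0.53471118 0.02948202 0.035     ] [0.0946 0.0175 0.0551] [0.095  0.0177 0.1291]
```

The bore measures 30.5 mm. The gauge tip and collar agree to within 0.5 mm in plan. I'll move over the axis and lower until the sleeve is just above the step-two cone.

>>> apply_moves(commands=[0.79,0.128,0,0,0,0,0.79,0.128,0,0,0,0,0.79,0.128,0,0,0,0,0.79,0.128,0,0,0,0,0,0,0,0,0,0,0,0,0,0,0,0,0,0,0.49,0,0,0,0,0,0.49,0,0,0,0,0,0.49,0,0,0,0,0,0.49,0,0,0,0,0,0.49,0,0,0,0,0,0,0,0,0])

```text
clock: 7.55
position: [0.5353, 0.0311, 0.0889]
ee_rot: [0.001, 0.789, -0.615, -0.002]
contact_force: [0.2, 0.7, -2.1]
width: 0.0423
```

Run:
```python
from h import *
s=manip.get_state();d=grab('wrist')
print(s['position'],s['contact_force'],s['moment'])
f=d['frame'][250:430,215:415]
e=grab('scene');i=e['frame'];u,v=map(int,proj(e,[.533,.028,.08]));g=i[v-45:v+45,u-50:u+50]
im=np.hstack([cv2.resize(f,(400,360)),cv2.resize(g,(400,360),interpolation=cv2.INTER_CUBIC)])[...,::-1]
cv2.imwrite('pics/w3.png',cv2.convertScaleAbs(im,alpha=1.5))
```

```text
[0.53530153 0.03111243 0.08890462] [ 0.18578895  0.73948102 -2.07492475] [ 0.01543417 -0.05416588 -0.01687864]
```

View pics/w3.png

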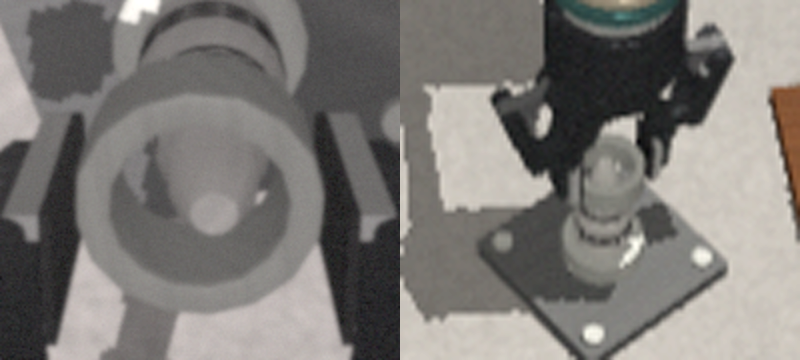

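The tip shows inside the bore at (321.5,356.5), with the bore centre near (314.5,352), so the sleeve is a bit off to tool −x. No contact so far. I'll compute the correction.

Run:
```python
from h import *
d=grab('wrist');s=manip.get_state();p=np.array(s['position']);Rm=rot(s['ee_rot'])
t=lambda w:(Rm.T@(w-p)).round(4)
print(p,'tip',t(pt(d,321.5,356.5,.109)))
z=p[2]+.0165
P=lambda u,v:pt(d,215+u/2,250+v/2,z)
for a,b in(((77,190),(323,190)),((108,200),(291,200)),((199,95),(199,312)),((199,123),(199,281))): print('ring',t((P(*a)+P(*b))/2),np.linalg.norm(P(*a)-P(*b)).round(4))
```

```text
[0.53760291 0.03030105 0.0913086 ] tip [ 0.0014  0.0025 -0.0177]
ring [-0.0007 -0.0011 -0.0165] 0.0411
ring [-0.0008  0.0008 -0.0165] 0.0307
ring [-0.0009  0.0023 -0.0165] 0.0415
ring [-0.0009  0.0016 -0.0165] 0.0302
```

>>> apply_moves(commands=[0.073,0.017,0,0,0,0,0,0,0.15,0,0,0,0,0,0.15,0,0,0,0,0,0.1,0,0,0,0,0,0,0,0,0])

```text
clock: 8.2
position: [0.537, 0.0273, 0.0782]
ee_rot: [0.0, 0.788, -0.616, -0.0]
contact_force: [0.3, 1.0, -1.6]
width: 0.042
```

>>> apply_moves(commands=[0,0,0.1,0,0,0,0,0,0.1,0,0,0,0,0,0,0,0,0])

```text
clock: 8.5
position: [0.5375, 0.0277, 0.0724]
ee_rot: [-0.001, 0.788, -0.616, 0.0]
contact_force: [2.4, 2.9, -3.3]
width: 0.0421
```

>>> apply_moves(commands=[-0.015,-0.025,0,0,0,0,0,0,0.07,0,0,0,0,0,0,0,0,0])

```text
clock: 8.8
position: [0.5377, 0.0278, 0.0704]
ee_rot: [0.0, 0.788, -0.615, -0.0]
contact_force: [0.2, 1.7, -1.8]
width: 0.0421
```

>>> apply_moves(commands=[0,0,0.07,0,0,0,0,0,0,0,0,0])

```text
clock: 9.0
position: [0.5378, 0.0278, 0.0684]
ee_rot: [0.0, 0.788, -0.615, 0.0]
contact_force: [0.6, 1.2, -1.3]
width: 0.0421
```

>>> apply_moves(commands=[0,0,0.07,0,0,0,0,0,0,0,0,0])

```text
clock: 9.2
position: [0.5379, 0.028, 0.0666]
ee_rot: [-0.0, 0.788, -0.616, -0.0]
contact_force: [-1.0, 1.8, 2.4]
width: 0.0424
```

>>> apply_moves(commands=[0,0,0.07,0,0,0,0,0,0,0,0,0])

```text
clock: 9.4
position: [0.5379, 0.0281, 0.0646]
ee_rot: [-0.0, 0.788, -0.616, -0.0]
contact_force: [-0.2, 3.7, 5.1]
width: 0.0424
```

>>> apply_moves(commands=[0,0,0.07,0,0,0,0,0,0,0,0,0])

```text
clock: 9.6
position: [0.5379, 0.0283, 0.0626]
ee_rot: [-0.0, 0.788, -0.616, -0.0]
contact_force: [-1.6, 3.8, 5.1]
width: 0.0424
```

Contact came at TCP z ≈ 0.067, against 0.0667 expected for step three. The net press is about 7 N with roughly 4–5 mm of sink. I'll ease the lateral load, hold, and check.

>>> apply_moves(commands=[-0.02,-0.005,0.03,0,0,0,0,0,0,0,0,0,0,0,0,0,0,0,0,0,0,0,0,0,0,0,0,0,0,0])

```text
clock: 10.1
position: [0.5379, 0.0287, 0.0619]
ee_rot: [-0.0, 0.788, -0.616, 0.0]
contact_force: [-1.7, 4.0, 5.1]
width: 0.0425
```

Run:
```python
from h import *
for i in range(3):
    e=grab('scene');s=manip.get_state();print(s['position'],s['contact_force'])
```

```text
[0.53789524 0.02875182 0.06187797] [-0.2633179   3.38582963  6.19127267]
[0.53794778 0.02873984 0.06188324] [-1.59581487  2.89161502  6.43087383]
[0.53790451 0.02873702 0.06188561] [-1.82133435  3.25489669  6.97456031]
```

>>> apply_moves(commands=[0,0,-0.05,0,0,0,0,0,-0.05,0,0,0,0,0,-0.05,0,0,0,0,0,0,0,0,0,0,0,0,0,0,0])

```text
clock: 10.75
position: [0.5378, 0.0287, 0.0658]
ee_rot: [-0.0, 0.788, -0.616, -0.0]
contact_force: [-0.1, 3.6, 2.9]
width: 0.0423
```

>>> apply_moves(commands=[0,0,0,0,0,0,0,0,0,0,0,0,0,0,0,0,0,0,0,0,0,0,0,0,0,0,0,0,0,0,0,0,0,0,0,0,0,0,0,0,0,0,0,0,0,0,0,0], jaw=1)

```text
clock: 11.55
position: [0.5378, 0.0284, 0.0658]
ee_rot: [0.0, 0.788, -0.615, 0.0]
contact_force: [-0.2, 0.5, -0.3]
width: 0.0858
```

>>> apply_moves(commands=[0,0,-0.3,0,0,0,0,0,-0.9,0,0,0,0,0,-0.9,0,0,0,0,0,-0.9,0,0,0,0,0,-0.9,0,0,0,0,0,-0.2,0,0,0,0,0,0,0,0,0])

```text
clock: 12.25
position: [0.5384, 0.0284, 0.1902]
ee_rot: [-0.001, 0.788, -0.615, 0.001]
contact_force: [-0.1, -0.4, 0.1]
width: 0.0853
```

Run:
```python
from h import *
s=manip.get_state();d=grab('wrist');print(s['position'],s['contact_force'],s['clock'])
u,v=map(int,proj(d,[.535,.029,.07]));print(u,v)
f=d['frame'][max(v-75,0):v+75,u-75:u+75]
e=grab('scene');i=e['frame'];a,b=map(int,proj(e,[.535,.029,.07]));g=i[b-38:b+38,a-38:a+38]
im=np.hstack([cv2.resize(f,(400,400),interpolation=cv2.INTER_CUBIC),cv2.resize(g,(400,400),interpolation=cv2.INTER_CUBIC)])[...,::-1]
cv2.imwrite('pics/w4.png',cv2.convertScaleAbs(im,alpha=1.5))
```

```text
[0.53844017 0.02842832 0.19022922] [-0.0982934  -0.43829807  0.14722267] 12.25
312 241
```

View pics/w4.png

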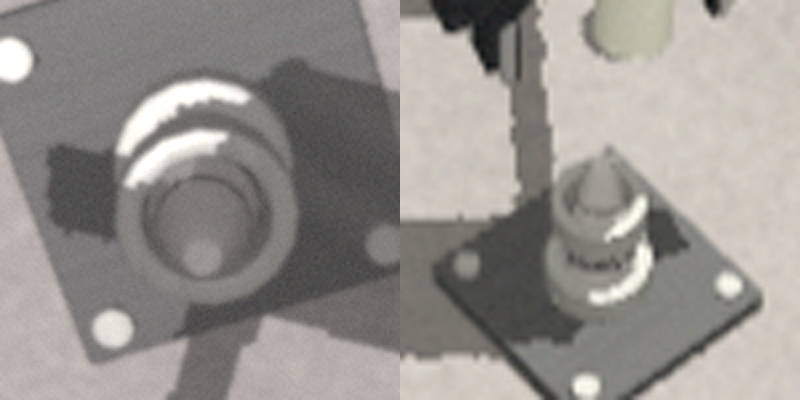

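The sleeve sits level on the step with three lines, just above the collar. Next is the tally slider, which goes to three dots (0.12).

>>> apply_moves(commands=[0.99,0.28,0,0,0,0,0.99,0.28,0,0,0,0,0.99,0.28,0,0,0,0,0.99,0.28,0,0,0,0,0.99,0.28,0,0,0,0,0.99,0.28,0,0,0,0,0.99,0.28,0,0,0,0,0.99,0.28,0,0,0,0,0.99,0.28,0,0,0,0,0.99,0.28,0,0,0,0,0.99,0.28,0,0,0,0,0.99,0.28,0,0,0,0,0.99,0.28,0,0,0,0,0,0,0,0,0,0.65,0,0,0,0,0,0,0,0,0,0,0,0])

```text
clock: 13.95
position: [0.5248, -0.3718, 0.1873]
ee_rot: [-0.0, 0.758, -0.652, -0.002]
contact_force: [-0.5, 0.3, 0.3]
width: 0.0854
```

Run:
```python
from h import *
s=manip.get_state();d=grab('wrist','pics/w5.png');print(s['position'],rot(s['ee_rot']).round(3),s['contact_force'],s['clock'])
print(proj(d,[.525,-.374,.058]))
```

```text
[ 0.52480944 -0.37181001  0.18728639] [[ 0.149 -0.989 -0.002]
 [-0.989 -0.149  0.002]
 [-0.003  0.002 -1.   ]] [-0.53290356  0.32343593  0.26402699] 13.95
(np.float64(318.84582482844877), np.float64(232.58494519528253))
```

View pics/w5.png

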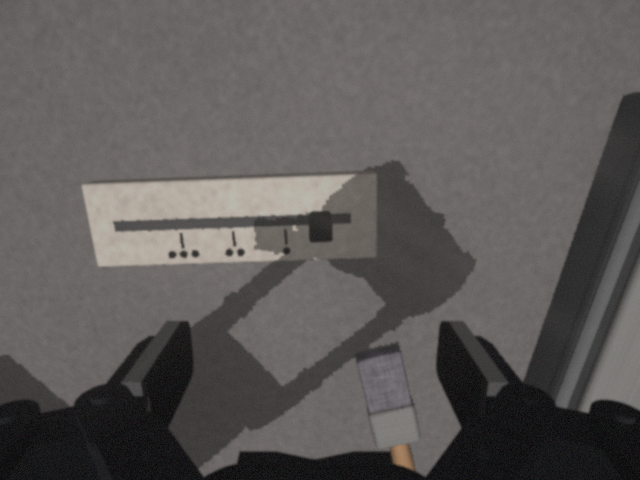

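The grip block is at about (320,226), with the dot marks at u = 286, 234 and 182. I'll turn these into positions.

Run:
```python
from h import *
d=grab('wrist');s=manip.get_state();p=np.array(s['position']);Rm=rot(s['ee_rot'])
t=lambda w:(Rm.T@(w-p)).round(4)
f=d['frame'];g=cv2.cvtColor(f,cv2.COLOR_RGB2GRAY)
m=(g[200:260,295:345]<38).astype(np.uint8)
n,l,st,c=cv2.connectedComponentsWithStats(m)
for k in range(1,n):
    if st[k,4]>60: print('blk',st[k][:2]+[295,200],st[k][2:],c[k]+[295,200])
for nme,(u,v),z in (('m1',(286,238),.02),('m2',(234,239),.02),('m3',(182,240.5),.02),('slotL',(115,226),.02),('slotR',(350,217),.02),('tl',(83,184),.02),('tr',(376,174),.02),('blocktop',(320,231),.058)):
    print(nme,pt(d,u,v,z).round(4),t(pt(d,u,v,z)))
```

```text
m1 [ 0.5068 -0.3517  0.02  ] [-0.0223  0.0151  0.1682]
m2 [ 0.5    -0.3123  0.02  ] [-0.0622  0.0159  0.1683]
m3 [ 0.4929 -0.273   0.02  ] [-0.1022  0.0172  0.1683]
slotL [ 0.4968 -0.2219  0.02  ] [-0.1521  0.0057  0.1684]
slotR [ 0.5304 -0.3973  0.02  ] [ 0.0263 -0.0014  0.1681]
tl [ 0.5255 -0.1983  0.02  ] [-0.1712 -0.0262  0.1684]
tr [ 0.5649 -0.4104  0.02  ] [ 0.0444 -0.0337  0.1681]
blocktop [ 0.5264 -0.3746  0.058 ] [ 0.0032 -0.0008  0.1302]
```

The marks are 40 mm apart, as they should be. The block centre is about 25.5 mm before the one-dot mark, so the tally reads about 0.015. That also fits the slot end being the zero stop. It needs about 0.1055 m along the rail to reach three dots. I'll grip it now.

>>> apply_moves(commands=[0.1,0,0,0,0,-0.25,0,0,0.87,0,0,0,0,0,0.87,0,0,0,0,0,0.87,0,0,0,0,0,0.87,0,0,0,0,0,0.87,0,0,0,0,0,0.87,0,0,0,0,0,0,0,0,0])

```text
clock: 14.85
position: [0.5236, -0.3727, 0.0287]
ee_rot: [-0.0, 0.77, -0.638, -0.004]
contact_force: [-1.2, -0.1, 0.0]
width: 0.0857
```

>>> apply_moves(commands=[0,0,0,0,0,0,0,0,0,0,0,0,0,0,0,0,0,0,0,0,0,0,0,0,0,0,0,0,0,0,0,0,0,0,0,0,0,0,0,0,0,0,0,0,0,0,0,0,0,0,0,0,0,0,0,0,0,0,0,0], jaw=-1, newtons=20)

```text
clock: 15.85
position: [0.5262, -0.3759, 0.0333]
ee_rot: [0.0, 0.769, -0.639, 0.001]
contact_force: [-0.2, 0.2, 5.6]
width: 0.0157
```

>>> apply_moves(commands=[0,0,-0.1,0,0,0,-0.71,0,0,0,0,0,-0.71,0,0,0,0,0,-0.71,0,0,0,0,0,-0.71,0,0,0,0,0,-0.71,0,0,0,0,0,0,0,0,0,0,0,0,0,0,0,0,0])

```text
clock: 16.65
position: [0.506, -0.2688, 0.0335]
ee_rot: [-0.001, 0.769, -0.639, -0.001]
contact_force: [4.0, 1.6, -14.2]
width: 0.0154
```

>>> apply_moves(commands=[0,0,0,0,0,0,0,0,0,0,0,0,0,0,0,0,0,0,0,0,0,0,0,0,0,0,0,0,0,0,0,0,0,0,0,0,0,0,0,0,0,0,0,0,0,0,0,0], jaw=1)

```text
clock: 17.45
position: [0.5063, -0.271, 0.0353]
ee_rot: [0.0, 0.769, -0.639, 0.0]
contact_force: [0.4, 0.2, 1.0]
width: 0.0854
```

>>> apply_moves(commands=[0,0,-0.9,0,0,0,0,0,-0.9,0,0,0,0,0,-0.9,0,0,0,0,0,-0.9,0,0,0,0,0,-0.9,0,0,0,0,0,-0.6,0,0,0,0,0,0,0,0,0,0,0,0,0,0,0])

```text
clock: 18.25
position: [0.506, -0.2707, 0.1879]
ee_rot: [0.0, 0.769, -0.639, -0.0]
contact_force: [1.0, -0.1, -0.1]
width: 0.0856
```

Run:
```python
from h import *
s=manip.get_state();d=grab('wrist');print(s['position'],s['contact_force'],s['clock'])
e=grab('scene')
a=cv2.resize(d['frame'][140:320,120:520],(800,360))
g=cv2.resize(e['frame'][190:360,140:520],(800,240)) if 0 else cv2.resize(e['frame'][195:295,290:400],(400,240))
t=grab('top');h=cv2.resize(t['frame'][125:290,170:335],(400,240))
cv2.imwrite('pics/w6.png',np.vstack([a,np.hstack([g,h])])[...,::-1])
```

```text
[ 0.50603263 -0.27068956  0.18790545] [ 1.0114333  -0.08896383 -0.10563004] 18.25
```

View pics/w6.png

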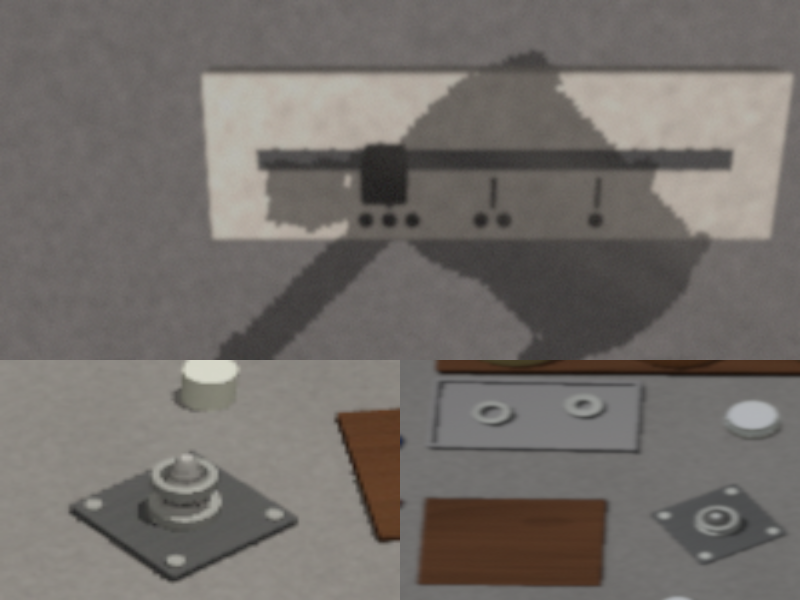

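The block is within about 2 mm of the three-dot mark, and the sleeve is level on the gauge. Both other sleeves are in the tray, and the robot is clear of everything.

```bash
python3 -c "
from rig import manip
print(manip.sign_off(), manip.get_state()['clock'])"
```

```text
the job is handed in; nothing more can be done
the job is handed in; nothing more can be done
```

The sleeve from the board is on step three of the gauge, the tally is at the three-dot mark, and the job is handed in. It took about 18 s of the 58 s allowed; the hand-in reports no verdict.

**Sleeve:** I measured its bore at about 30.5 mm in the wrist camera. It met the step with the tool at z ≈ 0.067, against 0.0667 expected for step three. I pressed with about 7–8 N, sinking the gauge roughly 5 mm, held that for about 0.5 s, then eased off and released. Pictures afterwards show it level on the three-line step, just above the collar. That was judged by eye; I did not measure its height or centring again.

**Tally:** The slider started at about 0.015 rather than 0. I placed it by eye at the three-dot mark, and the last picture shows it about 2 mm past, within the 8 mm allowed.

**Surroundings:** Both other sleeves are still in the tray and the gripper is clear with no contact force. The jar and gauge base looked unmoved in the last picture; I did not re-measure the other bystanders.

**Checks that disagreed:**
- **Early bore estimate:** the first distant views gave 25–28 mm, but close-up views settled on 30.5 mm.
- **Outer diameter:** in the wrist view it read about 42 mm instead of 44 mm.
- **Pose readings:** they varied by up to 2 mm just after moves, so I did the final centring from the tip's position inside the bore.
- **Sideways load:** about 4 N remained while pressing and was gone after release.
- **Vertical force at the tally:** the wrist force read −14 N vertically at the end of the slide, because I had lifted slightly while gripping. It cleared on release.

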